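Ready the patty press: seat its plate, then hold the plunger over it

ROBOT

A 6-joint arm with a two-finger parallel gripper is mounted at the origin on a cart in front of the work surface, level with it; the furniture and walls round the work are solid. World frame = base frame: x ahead of the robot, y to its left, z up, the work surface at z = 0. Lengths are in m, angles in rad, forces in N, time in s.
With the tool pointing down it reaches from about 0.375 to 0.975 m from the base axis. Payload 3.8 kg.
Tool frame: the origin (TCP) lies on the centre line of the jaws, within the pads' length; the fingertips stand 17 mm ahead of it and the grasp point (between the pads) lies 2 mm behind it (bot.tip_extent is the distance from the TCP to the fingertips, in m); z points along the fingers, y is the line along which they close (so a half turn about z gives the same grasp; the last joint's range is limited). The gripper opens to 85 mm and grips with 20 to 120 N. Pads are 22 mm wide; open, the fingers measure 114 mm over their backs; the gripper's body (76 mm by 85 mm) begins 54 mm behind the grasp point. The pads swing forward as they close: fully open they stand 13 mm farther back than shut.
Start: joints at [1.301, 0.264, 1.604, -0, 1.274, -0.037], TCP at [0.156, 0.657, 0.248] pointing down, gripper open.
Joint ranges: [-2.63, 2.63], [-0.94, 2.18], [0.31, 2.57], [-1.31, 4.45], [0, 2.66], [-2.55, 2.55]. Speed limits (rad/s): [2.57, 2.57, 3.14, 3.14, 3.14, 3.14].

INTERFACE

Orientations are given as a rotation vector (axis times angle).
In Python, from workcell import readout, read_camera, finish_job, bot gives the robot as it stands.
- The arm moves only by the tool jog_arm, never from a script. Its argument "deltas" is one flat list of numbers, 7 for each row, row after row: the shift along the tool's x, y, z in m, then the turn, a rotation vector about the tool's x, y, z in degrees, then the gripper command: -1 is shut, 1 is fully open, values between are in proportion. A call has 1 to 8 rows; each row is the pose to reach, as a shift and turn from the pose commanded when the call began, along the tool's axes at that moment; what a row does not reach only later rows make up. A row lasts 1/10 s, in which the tool goes at most 50 mm and 8.59 degrees, less where a joint would pass 70% of its speed; a pose out of reach is approached as far as the arm can. A call with a gripper value outside its range is refused whole. The fingers move at their own pace and stop on an object; "squeeze" is the grip in N (left out, the last holds). Time passes only in rows, so rows that repeat a pose let the fingers close. It gives the time, the measured TCP pose, the force, the opening and the grip force at its end, in the units of the state.
- readout.read_state(): the state, without advancing time (a new reading comes with each control period).
- read_camera(name): name is "scene" or "top" or "wrist"; returns a dict with "color" (384x512x3 uint8, blue, green, red), "fx", "fy", "cx", "cy" (pixels), "origin" and "attitude" of the camera in the world. Camera axes: x right, y down, z forward; pixel columns grow to the right and rows downward; lengths in m; the calibration is good to about 2 mm. A picture is of the moment at which its call begins. There is no depth.
- finish_job(): hands the job in; it is judged then, once.
The state is a dict: "time": time; "q": joint angles; "joint_vel": joint speeds; "joint_torque": joint torques, N m; "tool_pos": TCP position; "tcp_rot": TCP orientation; "wrist_force": force on the tool from outside, world axes, zero at the start; "torque": the same for the moment, N m; "width": opening from 0.0 (shut) to 1.0 (fully open); "grip_force": force on a finger pad.
Only numpy, scipy, OpenCV 4.12 (cv2) and the standard library are available. Lean on these libraries where they do the work, as an engineer would, in place of code of your own. Each camera call takes 0.05 s, during which the arm holds its last target. There are 200 camera calls.

TASK

Get the patty press ready: first lay the steel bottom plate with the orange post fully home in the square well of the square green mould and let go of it. Then take the white plunger with the wooden handle, carry it over the things in between without knocking or shifting them, and hold it level about one centimetre above the top of the post, centred and squared up with the well as if to go straight down, touching neither plate nor mould. Finish there, still holding the plunger in the air: do not lower it further or let go.

Things in the scene. Friction and masses are not known exactly. Their poses are not given: they have to be found in the camera images.
- square_mould: Green mould with a SQUARE well, fixed to the worktop; 118 x 118 mm, 20 mm high. Origin: centre of its underside, on the worktop. The well is centred: 80 x 80 mm, sides parallel to the mould's x and y axes, floor 8 mm above the origin, mouth at 20 mm with a 3 mm chamfer. z is up. Turned by up to 0.4 rad either way. Fourfold symmetric.
- round_mould: Green mould of the same outside size with a ROUND well (84 mm across), fixed; not used. Origin: centre of its underside. It may stand left or right of the square one.
- plate_mid (a point): Centre, half-way up, of the loose plate (about 0.12 kg): 75 x 75 x 5 mm steel with an upright orange post in its middle, 18 x 18 mm, faces parallel to the plate's sides; 41 mm high overall (underside 20.5 mm below, post top 20.5 mm above this point). Starts flat on the worktop; grasp the post across opposite faces. x, y along the sides, z up; fourfold symmetric.
- plate_foot (a point): Centre of the plate's underside, same axes as plate_mid. When seated in the square well, the underside is 8 mm and the post's top 49 mm above the worktop.
- plate: The bottom plate itself; origin at the centre of its underside, same axes as plate_mid.
- plunger_mid (a point): Centre, half-way up, of the loose plunger (about 0.28 kg): white block 70 x 70 x 42 mm, on top a wooden handle 24 x 24 mm in section, from 42 to 90 mm above the underside, faces parallel to the block's sides. Underside 45 mm below, top 45 mm above this point. Starts upright on the worktop. x, y along the sides, z up; fourfold symmetric.
- plunger_foot (a point): Centre of the plunger's underside, same axes as plunger_mid. The underside has a square pocket, 28 x 28 mm and 35 mm deep, that would clear the plate's post.
- plunger: The plunger itself; origin at the centre of its underside, same axes as plunger_mid.
- small_beaker: Loose small upside-down sage-green stoneware beaker, 55 mm across, 71 mm high, standing between the plunger and the moulds; origin at the centre of its underside. Leave it standing where it is.
- beaker: Loose large upside-down sage-green stoneware beaker, 68 mm across, 87 mm high, standing between the plunger and the moulds; origin at the centre of its underside. Leave it standing where it is.
- spice_jar: Loose spice jar with a black cap, 40 mm across, 105 mm high, standing between the plunger and the moulds; origin at the centre of its underside. Leave it standing where it is.
Things that resemble listed ones, but are neither listed nor needed, are in the scene too. Leave any purple look-alike of the plunger alone.

How it is judged:
On the way, in this order (a step that is already met when the one before it is completed fails the run):
1. the plate lies fully home in the square well, released (horizontal distance between plate_foot and square_mould below 0.006 m and z of plate_foot in the frame of square_mould below 0.0105 m and angle between plate_mid's own z axis and vertical below 0.06 rad and contact force between the fingers and plate below 0.1 N), for 0.2 s.
2. the plunger is held in the air above the worktop (height (world z) of plunger_foot above 0.04 m and contact force between the fingers and plunger above 1 N), for 0.2 s.
At the end, for the whole second after the job is handed in: Plate flat and fully home in the square well (within 6 mm of centre). Plunger gripped, still, level within 0.09 rad, its underside 3 to 20 mm above the post's top, within 6 mm of the well's centre and 0.12 rad of square to it (any quarter turn), touching neither plate nor mould (all of step 1 and z of plunger_foot in the frame of square_mould between 0.052 and 0.069 m and horizontal distance between plunger_foot and square_mould below 0.006 m and (angle between the x axis of plunger_mid and the x axis of square_mould, either way round below 0.12 rad or angle between the x axis of plunger_mid and the y axis of square_mould, either way round below 0.12 rad) and angle between plunger_mid's own z axis and vertical below 0.09 rad and contact force between the fingers and plunger above 1 N and contact force between plunger and plate below 0.1 N and contact force between plunger and square_mould below 0.1 N and linear speed of each of plunger, plate below 0.02 m/s); the arm keeps its last pose, push and grip.
It fails at once if the small beaker is shifted more than 20 mm or tipped (distance of small_beaker from where it was at the start of the episode above 0.02 m or angle between small_beaker's own z axis and vertical above 0.3 rad).
It fails at once if the beaker is shifted more than 20 mm or tipped (distance of beaker from where it was at the start of the episode above 0.02 m or angle between beaker's own z axis and vertical above 0.3 rad).
It fails at once if the spice jar is shifted more than 20 mm or tipped (distance of spice_jar from where it was at the start of the episode above 0.02 m or angle between spice_jar's own z axis and vertical above 0.3 rad).
It also fails if it takes over 59 s, if anything falls off the work surface, if the arm or the gripper's body presses on something with over 40 N, if the wrist force passes 120 N, or if a joint passes its speed limit or range.

## Working session

There is one attempt and no reset: what is moved stays moved. The work goes in short steps, Python scripts to look and compute and a tool call to move; the robot and the scene stay as the last step left them, time stands still between calls to the robot, and variables do not carry over. Pictures are saved under pics/ and viewed, at most 13 in all, crops included, and the job is handed in when it is done.

Besides the shell and the picture viewer there is one more tool, called after "Call:" in YAML: its name, and indented under it one key for each argument. jog_arm: Moves the arm, as the interface text tells. Its arguments: {"type":"object","properties":{"deltas":{"type":"array"},"squeeze":{"type":"number"}},"required":["deltas"]}

```bash
mkdir -p pics
cat > h.py <<'E'
import numpy as np, cv2, pickle
from scipy.spatial.transform import Rotation as R
def att(c):
    a=np.array(c["attitude"],float)
    return a if a.shape==(3,3) else R.from_rotvec(a).as_matrix() if a.size==3 else R.from_quat(a).as_matrix()
def ray(c,uv,z):
    uv=np.atleast_2d(np.array(uv,float)); d=np.c_[(uv[:,0]-c["cx"])/c["fx"],(uv[:,1]-c["cy"])/c["fy"],np.ones(len(uv))]@att(c).T
    o=np.array(c["origin"]); return o+d*((z-o[2])/d[:,2])[:,None]
def proj(c,p):
    q=(np.atleast_2d(p)-np.array(c["origin"]))@att(c); return np.c_[q[:,0]/q[:,2]*c["fx"]+c["cx"],q[:,1]/q[:,2]*c["fy"]+c["cy"]]
E
python3 - <<'E'
from h import *
from workcell import readout, read_camera, bot
s=readout.read_state(); print(s)
C={n:read_camera(n) for n in("top","scene")}
pickle.dump({k:{a:v for a,v in c.items()} for k,c in C.items()},open("c0.pkl","wb"))
for n,c in C.items():
    print(n,c["origin"],c["attitude"],c["fx"],c["cx"],c["cy"])
    cv2.imwrite(f"pics/{n}0.png",cv2.resize(c["color"],(800,600),interpolation=cv2.INTER_CUBIC))
E
```

```text
{'time': 0.0, 'q': array([ 1.30109753e+00,  2.64771537e-01,  1.60540003e+00, -1.30961624e-05,
        1.27371752e+00, -3.69056738e-02]), 'joint_vel': array([-0.0004223 ,  0.00053461,  0.00129971,  0.0006681 , -0.00024974,
        0.00031746]), 'joint_torque': array([-1.53184115e-03, -5.15108442e+01, -3.67315543e+01, -1.52567172e-04,
        1.29704241e-02,  2.42925347e-05]), 'tool_pos': array([0.15553967, 0.65610347, 0.24693556]), 'tcp_rot': array([-0.36479992, -3.11999795,  0.00356755]), 'wrist_force': array([-0.36268762, -0.17166128,  0.02668165]), 'torque': array([-0.00506174,  0.03638995, -0.06983547]), 'grip_force': 0.0, 'width': 1.0028509711112676}
top [0.29963947 0.03168932 1.56426264] [-2.17478972  2.12121264 -0.13404587] 499.05877189807063 249.83041978508288 197.0038190379303
scene [ 0.02183725 -0.55915662  0.77617105] [-2.19845019  0.79274542 -0.31997671] 382.38011954966964 249.51747082354763 187.86528626522292
```

View pics/top0.png

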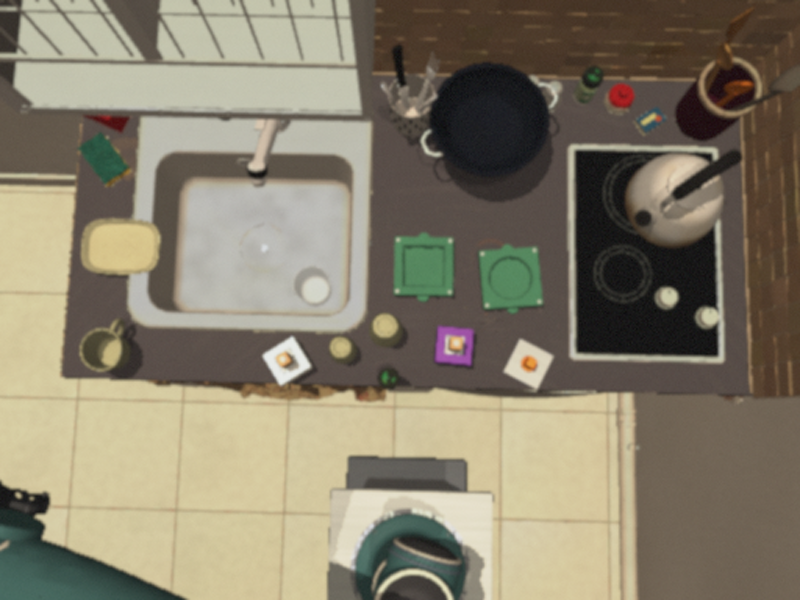

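View pics/scene0.png

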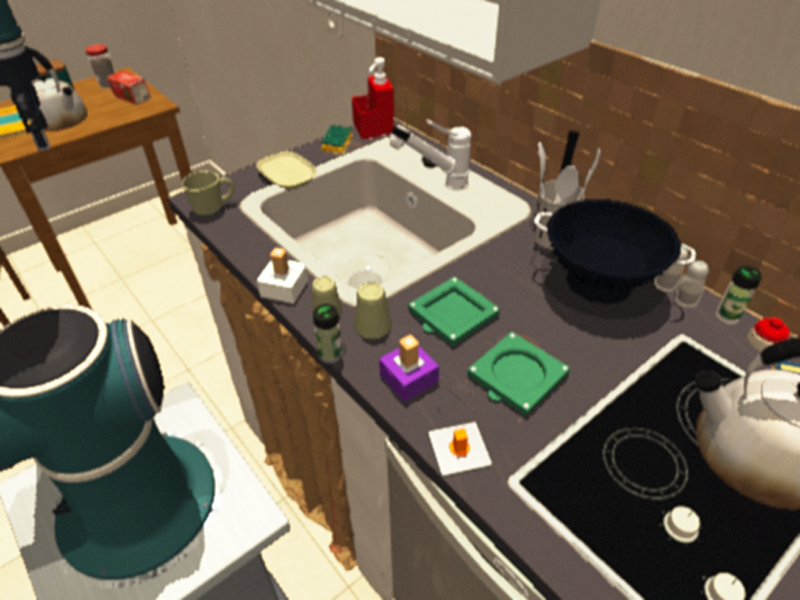

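The top view (800 px scale) shows the square mould at (424,266), the round mould at (511,278) and the steel plate with the orange post at (528,364). The white plunger is at (288,360), the purple look-alike at (455,346), the beakers at (342,349) and (387,330), and the jar at (388,377). 

Candidates: the plate is (528,364), the only one with an orange post. The plunger is white (288,360) versus purple (455,346). The mould is square (424,266) versus round (511,278).

```bash
cat >> h.py <<'E'
def mask(c,kind):
    h=cv2.cvtColor(c["color"],cv2.COLOR_BGR2HSV)
    r=dict(green=((65,90,50),(88,255,255)),white=((0,0,165),(180,60,255)),orange=((5,150,140),(20,255,255)),purple=((135,100,60),(160,255,255)),sage=((20,40,60),(38,140,200)))[kind]
    return cv2.inRange(h,*map(np.array,r))
def blobs(c,kind,near=None,amin=30,op=1):
    m=mask(c,kind)
    if op>1: m=cv2.morphologyEx(m,cv2.MORPH_OPEN,np.ones((op,op)))
    o=[k for k in cv2.findContours(m,cv2.RETR_EXTERNAL,cv2.CHAIN_APPROX_NONE)[0] if cv2.contourArea(k)>amin]
    return o
def rect(c,k,z):
    "hull of a contour cast on plane z -> centre, size mm, angle deg mod 90"
    p=ray(c,k.reshape(-1,2),z)[:,:2].astype(np.float32)*1000
    (x,y),s,a=cv2.minAreaRect(p); return np.round([x,y,*s,(a+45)%90-45],1)
E
python3 - <<'E'
from h import *
C=pickle.load(open("c0.pkl","rb"))
for n,roi in(("top",(140,120,380,270)),("scene",(150,120,390,310))):
    c=C[n]
    for kind,z in(("green",.02),("white",.005),("orange",.041),("purple",.042),("sage",.08)):
        for k in blobs(c,kind,amin=8 if kind=="orange" else 60):
            u=k.reshape(-1,2).mean(0)
            if roi[0]<u[0]<roi[2] and roi[1]<u[1]<roi[3]: print(n,kind,u.round(),cv2.contourArea(k),rect(c,k,z))
c=C["top"]; print(ray(c,np.array([[288,360],[528,364],[342,349],[387,330],[388,377]])*.64,.05).round(3))
cv2.imwrite("pics/crop1.png",cv2.resize(c["color"][130:260,160:370],(800,495),interpolation=cv2.INTER_CUBIC))
E
```

```text
top green [326. 178.] 1145.5 [ 571.7 -190.3  130.7  112.6    5.1]
top green [272. 172.] 1116.5 [592.9 -14.7 131.  109.9   0.9]
top white [338. 233.] 535.5 [ 404.1 -228.7   74.5   74.5  -26.3]
top white [183. 231.] 504.5 [398.1 254.8  72.9  72.6  33.6]
top white [180. 151.] 12576.5 [ 6.804e+02  3.402e+02  4.816e+02  4.382e+02 -2.000e-01]
top orange [338. 232.] 47.0 [ 401.5 -223.5   21.3   24.5    1.4]
top purple [290. 221.] 507.0 [433.1 -78.   72.   72.3  -4.3]
top sage [195. 261.] 96.5 [288.1 179.3 117.  156.6  16.3]
top sage [219. 223.] 218.0 [417.5 138.5  54.9  47.9 -25. ]
top sage [246. 211.] 337.0 [458.   56.4  63.1  62.8   1.4]
scene green [330. 239.] 1778.5 [ 564.1 -191.4  140.2  122.3    5.8]
scene green [290. 199.] 1317.5 [584.1 -17.9 138.5 127.8   0.9]
scene white [294. 287.] 890.0 [ 403.1 -227.    77.    76.   -26.1]
scene white [240. 139.] 6563.5 [665.9 342.6 606.4 489.2   0. ]
scene orange [294. 284.] 103.0 [ 389.4 -240.1   35.8   27.4   26.9]
scene orange [261. 221.] 13.0 [455.8 -49.   19.5  29.3  42.7]
scene orange [181. 211.] 12.0 [317.1 119.3  22.3   9.2 -18.6]
scene orange [168. 199.] 45.5 [309.8 181.2  18.9  59.7   0.9]
scene purple [261. 237.] 667.0 [423.4 -87.3  96.2  87.7  -4.3]
scene sage [209. 219.] 164.0 [341.4  13.5  76.9  37.8 -33.9]
scene sage [238. 201.] 512.0 [433.7  17.7 110.3  56.8 -36.6]
scene sage [207. 188.] 187.5 [408.5 117.3 123.5  51.9 -29.3]
[[ 0.396  0.244  0.05 ]
 [ 0.4   -0.222  0.05 ]
 [ 0.42   0.14   0.05 ]
 [ 0.459  0.053  0.05 ]
 [ 0.368  0.049  0.05 ]]
```

View pics/crop1.png

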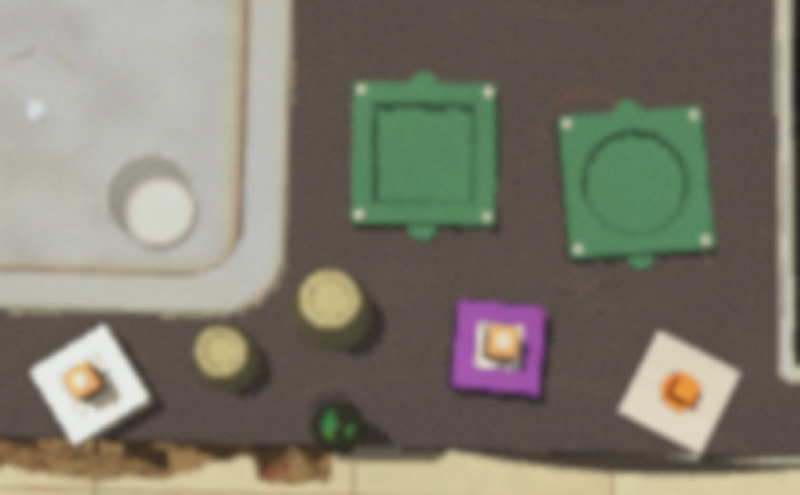

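The close crop confirms it: the plate with the orange post is at (682,390), the white plunger with the wooden handle at (88,385), the purple decoy at (500,345), and the mould with the square well at (424,155).

```bash
cat >> h.py <<'E'
def plan(s,*goals):
    "goals (x,y,z,yaw of tool y in deg, mod 180) -> tool shifts mm, turns deg, all from current pose"
    M=R.from_rotvec(s["tcp_rot"]); m=M.as_matrix(); p=np.array(s["tool_pos"])
    print("tcp",p.round(4),"yaw",np.degrees(np.arctan2(m[1,1],m[0,1])).round(2),"tz",m[:,2].round(3))
    for x,y,z,a in goals:
        c=[]
        for b in(a,a+180):
            b=np.radians(b); yv=np.array([np.cos(b),np.sin(b),0]); zv=np.array([0,0,-1.]); G=np.c_[np.cross(yv,zv),yv,zv]
            c.append((M.inv()*R.from_matrix(G)).as_rotvec(degrees=True))
        print((m.T@(np.array([x,y,z])-p)*1000).round(1),min(c,key=np.linalg.norm).round(2))
E
python3 - <<'E'
from h import *
from workcell import readout
plan(readout.read_state(),(.38,.45,.25,50),(.47,.22,.25,25),(.48,.0,.24,0),(.404,-.228,.22,-26))
E
```

```text
tcp [0.1556 0.6562 0.2471] yaw 76.66 tz [-0.001 -0.002 -1.   ]
[-265.9 -148.8   -2.7] [-1.200e-01  2.000e-02  2.666e+01]
[-406.6 -351.9   -2.3] [-1.100e-01  5.000e-02  5.166e+01]
[-467.1 -563.6    8.2] [-0.1   0.08 76.66]
[-445.7 -803.    28.7] [ -0.1   -0.08 -77.34]
```

Call:
jog_arm:
  deltas: [-0.266,-0.149,0,0,0,27,1,-0.266,-0.149,0,0,0,27,1,-0.266,-0.149,0,0,0,27,1,-0.266,-0.149,0,0,0,27,1,-0.266,-0.149,0,0,0,27,1,-0.266,-0.149,0,0,0,27,1,-0.407,-0.352,0,0,0,52,1,-0.407,-0.352,0,0,0,52,1]

```text
time: 0.9
tool_pos: [0.4147, 0.359, 0.2477]
tcp_rot: [-1.52, -2.749, 0.001]
wrist_force: [0.5, -0.3, 0.9]
width: 1.0
grip_force: 0.0
```

Run:
```python
from h import *
from workcell import readout
s=readout.read_state();print(s['time'],s['q'])
plan(s,(.47,.22,.25,25),(.48,.0,.24,0),(.404,-.228,.22,-26))
```

```text
0.9 [ 6.68245989e-01  2.57824533e-02  1.87588304e+00 -1.90893493e-04
  1.24080756e+00  1.07764039e-01]
tcp [0.4147 0.359  0.2477] yaw 32.12 tz [-0.001 -0.001 -1.   ]
[-147.1  -27.1   -2.3] [-0.05  0.02  7.12]
[-338.8 -135.5    7.9] [-4.000e-02  3.000e-02  3.212e+01]
[-491.5 -321.1   28.1] [-4.000e-02  4.000e-02  5.812e+01]
```

Call:
jog_arm:
  deltas: [-0.147,-0.027,0,0,0,10,1,-0.147,-0.027,0,0,0,10,1,-0.147,-0.027,0,0,0,10,1,-0.339,-0.135,0.008,0,0,32,1,-0.339,-0.135,0.008,0,0,32,1,-0.339,-0.135,0.008,0,0,32,1,-0.339,-0.135,0.008,0,0,32,1,-0.491,-0.321,0.028,0,0,58,1]

```text
time: 1.7
tool_pos: [0.4675, -0.0271, 0.2372]
tcp_rot: [2.375, 2.054, 0.002]
wrist_force: [0.7, 0.4, 0.9]
width: 1.004
grip_force: 0.0
```

Call:
jog_arm:
  deltas: [-0.2,-0.12,0.02,0,0,28,1,-0.2,-0.12,0.02,0,0,28,1,-0.2,-0.12,0.02,0,0,28,1,-0.2,-0.12,0.02,0,0,28,1]

```text
time: 2.1
tool_pos: [0.3393, -0.1805, 0.2195]
tcp_rot: [2.803, 1.419, -0.0]
wrist_force: [0.6, -1.1, 0.8]
width: 1.0
grip_force: 0.0
```

Run:
```python
from h import *
from workcell import readout,read_camera
s=readout.read_state();print(s['time'],s['q'])
plan(s,(.404,-.228,.22,-26))
c=read_camera("wrist"); pickle.dump(c,open("w1.pkl","wb")); print(c["origin"],c["attitude"],c["fx"],proj(c,[.404,-.228,.005]))
cv2.imwrite("pics/w1.png",c["color"])
for k in ("white","orange"):
  for b in blobs(c,k,amin=100): print(k,b.reshape(-1,2).mean(0),rect(c,b,.005 if k=="white" else .041))
```

```text
2.1 [-5.53555810e-01 -2.96047631e-01  2.20905864e+00 -1.52959460e-04
  1.22851611e+00  8.02598021e-02]
tcp [ 0.3393 -0.1805  0.2195] yaw -36.31 tz [-0. -0. -1.]
[ 0.  80.2 -0.5] [ 0.000e+00  1.000e-02 -1.031e+01]
[ 0.3889804  -0.1129209   0.34528518] [ 2.68439111 -0.88130516 -0.14702436] 336.62025546401037 [[328.19874532 164.72080644]]
white [226.90735695 280.80653951] [ 224.4 -276.7   10.7  259.    -0. ]
white [147.48421053 194.28947368] [ 233.8 -138.4   43.5   88.9   -0.3]
white [ 43.69018933 238.73149742] [ 108.  -134.8  234.3  138.    40.1]
white [437.97904762 224.30666667] [ 447.4 -375.4  255.4  123.   -36.4]
white [200.13451191 237.54112221] [ 204.8 -211.3  111.5  495.9   -2.5]
white [206.87969925 125.35338346] [ 3.176e+02 -1.156e+02  8.920e+01  7.430e+01 -1.000e-01]
white [66.0212766  58.97163121] [262.7  11.   31.4  62.3 -39.2]
white [293.23255814  10.53488372] [454.  -87.8  12.9  11.2  -5. ]
white [249.11111111  10.95238095] [423.3 -65.6  23.9   7.8  -7.3]
white [133.64561404  38.1754386 ] [ 3.176e+02 -2.470e+01  7.440e+01  8.900e+01  1.000e-01]
white [70.53043478  7.36521739] [293.4  27.1  21.8  47.3 -36.4]
white [22.97014925 30.34825871] [248.9  39.8  54.2  66.7 -36.4]
orange [328.16260163 167.12195122] [ 402.2 -217.5   29.3   27.8  -31.2]
```

View pics/w1.png

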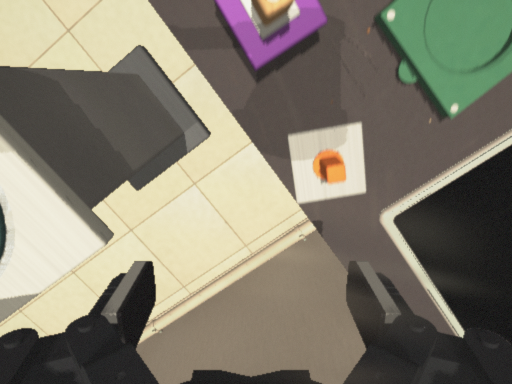

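The wrist view shows the plate with corners near (288,135), (360,123), (366,192) and (297,203). The orange post is at about (330,165), standing on an orange disc.

Run:
```python
from h import *
from workcell import readout
c=pickle.load(open("w1.pkl","rb")); g=c["color"].min(2).copy(); m=cv2.inRange(c["color"],(110,110,110),(255,255,255)); r=np.zeros_like(m); r[112:212,276:374]=255
m=cv2.morphologyEx(m&r,cv2.MORPH_OPEN,np.ones((5,5)))
ks=cv2.findContours(m,cv2.RETR_EXTERNAL,cv2.CHAIN_APPROX_NONE)[0]; k=max(ks,key=cv2.contourArea)
print(cv2.contourArea(k),rect(c,k,.005), k.reshape(-1,2).min(0),k.reshape(-1,2).max(0))
x=rect(c,k,.005)
plan(readout.read_state(),(x[0]/1e3,x[1]/1e3,.22,x[4]),(x[0]/1e3,x[1]/1e3,.06,x[4]))
```

```text
5615.5 [ 391.7 -225.8   85.    98.5  -26. ] [276 122] [366 211]
tcp [ 0.3343 -0.1857  0.2185] yaw -36.62 tz [-0.006 -0.004 -1.   ]
[ 2.  70.  -1.6] [ -0.16   0.36 -10.62]
[  3.   70.3 158.3] [ -0.16   0.36 -10.62]
```

Run:
```python
from h import *
from workcell import readout
c=pickle.load(open("w1.pkl","rb")); m=cv2.inRange(c["color"],(125,125,125),(255,255,255)); r=np.zeros_like(m)
cv2.fillPoly(r,[np.array([[282,130],[364,116],[373,196],[310,209],[296,212],[284,165]])],255)
m=cv2.morphologyEx(m&r,cv2.MORPH_OPEN,np.ones((5,5)))
k=max(cv2.findContours(m,cv2.RETR_EXTERNAL,cv2.CHAIN_APPROX_NONE)[0],key=cv2.contourArea)
print(rect(c,k,.005)); p=ray(c,[[288,135],[360,123],[366,192],[297,203]],.005)
print(p.mean(0),np.linalg.norm(p-np.roll(p,1,0),axis=1))
x=rect(c,k,.005)
plan(readout.read_state(),(x[0]/1e3,x[1]/1e3,.22,x[4]),(x[0]/1e3,x[1]/1e3,.06,x[4]))
```

```text
[ 400.5 -230.3   85.    77.9  -26.3]
[ 0.40372425 -0.22742138  0.005     ] [0.07407072 0.07226858 0.07378865 0.0740239 ]
tcp [ 0.3343 -0.1857  0.2185] yaw -36.62 tz [-0.006 -0.004 -1.   ]
[ 3.6 79.7 -1.7] [ -0.16   0.36 -10.32]
[  4.7  80.1 158.3] [ -0.16   0.36 -10.32]
```

Call:
jog_arm:
  deltas: [0.007,0.081,0.06,0,0.3,-10.4,1,0.007,0.081,0.1,0,0.3,-10.4,1,0.007,0.081,0.12,0,0.3,-10.4,1,0.007,0.081,0.12,0,0.3,-10.4,1,0.007,0.081,0.12,0,0.3,-10.4,1]

```text
time: 2.65
tool_pos: [0.4093, -0.2206, 0.0985]
tcp_rot: [-2.654, -1.668, -0.004]
wrist_force: [-0.0, 0.4, 0.1]
width: 1.001
grip_force: 0.0
```

Run:
```python
from h import *
from workcell import readout,read_camera
c=read_camera("wrist"); pickle.dump(c,open("w2.pkl","wb"))
cv2.imwrite("pics/w2.png",c["color"])
s=readout.read_state();print(s['time'],s['q'])
plan(s,(.4038,-.2277,.033,-26.2))
print(proj(c,[.4038,-.2277,.005]),proj(c,[.4038,-.2277,.041]))
for b in blobs(c,"orange",amin=100): print(b.reshape(-1,2).mean(0),cv2.minAreaRect(b),rect(c,b,.041))
```

```text
2.7 [-0.55156617  0.0148396   2.18109569  0.00645972  0.94615481 -0.10671036]
tcp [ 0.4106 -0.2214  0.1006] yaw -25.7 tz [ 0.002  0.005 -1.   ]
[-9.  -3.4 67.5] [ 0.  -0.3  0.5]
[[248.72276269 218.87416673]] [[248.10790629 241.91239375]]
[249.33333333 224.63398693] ((249.5, 223.5), (55.0, 43.0), 90.0) [ 409.6 -217.6   35.4   25.4  -25.6]
```

View pics/w2.png

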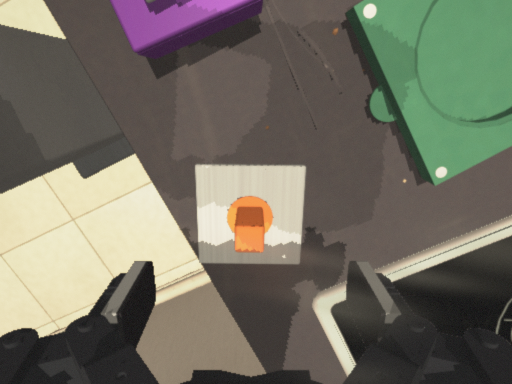

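The wrist view shows the plate square to the image, with corners (195,165) to (303,264). The post top is near (250,240), against a prediction of (248,242), so the pose is confirmed.

Call:
jog_arm:
  deltas: [-0.009,-0.003,0.03,0,-0.3,0,1,-0.009,-0.003,0.055,0,-0.3,0,1,-0.009,-0.003,0.055,0,-0.3,0,1,-0.009,-0.003,0.055,0,-0.3,0,1]

```text
time: 3.1
tool_pos: [0.4052, -0.2286, 0.0474]
tcp_rot: [2.657, 1.67, 0.003]
wrist_force: [-0.1, -0.1, -0.1]
width: 0.999
grip_force: 0.0
```

Run:
```python
from h import *
from workcell import readout
s=readout.read_state()
plan(s,(.4038,-.2277,.033,-26.0))
```

```text
tcp [ 0.4052 -0.2286  0.0474] yaw -25.7 tz [ 0.003 -0.002 -1.   ]
[ 0.2 -1.8 14.4] [0.23 0.02 0.3 ]
```

Call:
jog_arm:
  deltas: [0,-0.002,0.014,0,0,0,1,0,-0.002,0.014,0,0,0,1,0,-0.002,0.014,0,0,0,-1,0,-0.002,0.014,0,0,0,-1,0,-0.002,0.014,0,0,0,-1,0,-0.002,0.014,0,0,0,-1,0,-0.002,0.014,0,0,0,-1,0,-0.002,0.014,0,0,0,-1]
  squeeze: 50

```text
time: 3.9
tool_pos: [0.4029, -0.2277, 0.0314]
tcp_rot: [2.659, 1.67, 0.001]
wrist_force: [0.9, 0.5, 4.3]
width: 0.199
grip_force: 49.9
```

Call:
jog_arm:
  deltas: [0,0,0,0,0,0,-1,0,0,0,0,0,0,-1,0,0,0,0,0,0,-1]

```text
time: 4.2
tool_pos: [0.4029, -0.2277, 0.0314]
tcp_rot: [2.659, 1.67, 0.001]
wrist_force: [1.0, 0.9, 5.6]
width: 0.204
grip_force: 50.0
```

Run:
```python
from h import *
from workcell import readout
s=readout.read_state()
plan(s,(.45,-.19,.2,-20),(.593,-.085,.2,1))
```

```text
tcp [ 0.4029 -0.2277  0.0314] yaw -25.72 tz [ 0.001 -0.001 -1.   ]
[  54.4   26.3 -168.6] [ 0.09  0.01 -5.72]
[ 211.   109.6 -168.4] [  0.09   0.03 -26.72]
```

Call:
jog_arm:
  deltas: [0,0,-0.03,0,0,0,-1,0.01,0.005,-0.07,0,0,0,-1,0.03,0.015,-0.11,0,0,-3,-1,0.055,0.026,-0.15,0,0,-6,-1,0.09,0.045,-0.168,0,0,-10,-1,0.13,0.065,-0.168,0,0,-16,-1,0.17,0.09,-0.168,0,0,-22,-1,0.211,0.11,-0.168,0,0,-26.7,-1]

```text
time: 5.0
tool_pos: [0.5938, -0.0838, 0.1981]
tcp_rot: [-2.198, -2.244, 0.001]
wrist_force: [1.3, -0.8, -1.0]
width: 0.199
grip_force: 49.3
```

Call:
jog_arm:
  deltas: [0,0,0,0,0,0,-1,0,0,0,0,0,0,-1,0,0,0,0,0,0,-1]

```text
time: 5.3
tool_pos: [0.5914, -0.0852, 0.1977]
tcp_rot: [-2.202, -2.238, 0.003]
wrist_force: [0.5, 0.1, -2.2]
width: 0.199
grip_force: 49.4
```

Run:
```python
from h import *
from workcell import readout,read_camera
c=read_camera("wrist"); pickle.dump(c,open("w3.pkl","wb"))
cv2.imwrite("pics/w3.png",c["color"])
s=readout.read_state();print(s['time'],s['width'],s['q'])
plan(s,(.593,-.015,.1,1))
print(proj(c,[.593,-.015,.02]))
for b in blobs(c,"green",amin=1000): print(b.reshape(-1,2).mean(0),rect(c,b,.02))
for b in blobs(c,"white",amin=10):
  if cv2.contourArea(b)<300: print(b.reshape(-1,2).mean(0),ray(c,b.reshape(-1,2).mean(0),.02).round(4))
```

```text
5.35 0.20041952268180593 [-1.85059758e-01  1.56406748e-01  1.82794679e+00 -5.15076042e-04
  1.15898759e+00 -2.00649339e-01]
tcp [ 0.5914 -0.0855  0.198 ] yaw 0.91 tz [-0.002 -0.    -1.   ]
[70.5  2.9 98. ] [-0.1   0.01 -0.09]
[[254.04302058  95.98741171]]
[373.65384615 357.19230769] [[ 0.7347 -0.2989  0.02  ]]
[129.75   355.1875] [[ 0.4568 -0.301   0.02  ]]
[185.29545455 291.18181818] [[ 0.5241 -0.2143  0.02  ]]
[ 15.80246914 260.66666667] [[ 0.3524 -0.1807  0.02  ]]
[ 15.23809524 251.71428571] [[ 0.3539 -0.1704  0.02  ]]
[ 34.93478261 183.52173913] [[ 0.3878 -0.0976  0.02  ]]
[313.82608696 153.73913043] [[ 0.6486 -0.0649  0.02  ]]
[198.82608696 152.43478261] [[ 0.5435 -0.0654  0.02  ]]
[322.82758621  26.24137931] [[0.6479 0.0404 0.02  ]]
[193.66666667  25.22222222] [[0.5428 0.0395 0.02  ]]
```

View pics/w3.png

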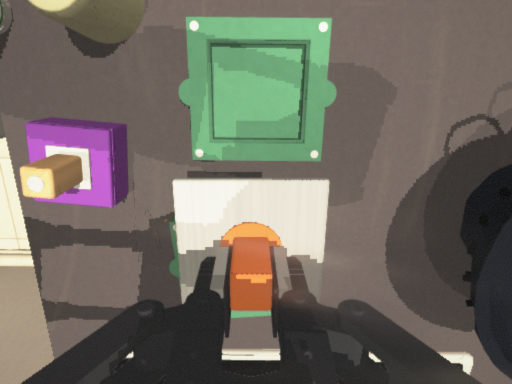

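The wrist view shows the mould's screws at (194,25), (323,26), (314,154) and (199,152), a clean 105 mm square, and the held plate's far edge from (174,180) to (327,180). Next I'll measure the held plate's offset.

Run:
```python
from h import *
c=pickle.load(open("w3.pkl","rb")); p=ray(c,[[173.5,179.5],[327.5,179.5]],.198-.0314+.005); print(p.round(4),p.mean(0).round(4), p[1]-p[0])
print("plate centre est", p.mean(0)-[0,.0375,0], "tcp .5914 -.0855")
C=pickle.load(open("c0.pkl","rb"))
# screws on square mould in other views
for n in C:
  m=C[n]; w=mask(m,"white"); q=proj(m,[[.6486,-.0649,.02],[.5435,-.0654,.02],[.6479,.0404,.02],[.5428,.0395,.02]])
  for u in q:
    x,y=u.round().astype(int); g=m["color"][y-3:y+4,x-3:x+4].min(2).astype(float); g=np.clip(g-np.median(g)-15,0,None)
    yy,xx=np.mgrid[-3:4,-3:4]; v=np.array([x+(g*xx).sum()/g.sum(),y+(g*yy).sum()/g.sum()]); print(n,u.round(1),v.round(1),ray(m,v,.02).round(4))
```

```text
[[ 0.5546 -0.0465  0.1716]
 [ 0.6269 -0.0453  0.1716]] [ 0.5908 -0.0459  0.1716] [0.07230574 0.00118414 0.        ]
plate centre est [ 0.5907857 -0.0834242  0.1716   ] tcp .5914 -.0855
top [286.7 153.4] [287.6 153.7] [[ 0.6478 -0.0676  0.02  ]]
top [286.4 186.3] [287.2 186.3] [[ 0.5436 -0.0678  0.02  ]]
top [253.4 152.8] [254.4 153.1] [[0.6472 0.0372 0.02  ]]
top [252.9 185.7] [253.8 185.7] [[0.5429 0.0367 0.02  ]]
scene [316.6 196.8] [316.4 197. ] [[ 0.6477 -0.0649  0.02  ]]
scene [289.7 214.4] [289.5 214.6] [[ 0.5425 -0.0654  0.02  ]]
scene [290.7 178.3] [290.5 178.6] [[0.6466 0.0399 0.02  ]]
scene [264.2 194.2] [263.9 194.3] [[0.5418 0.0397 0.02  ]]
```

Call:
jog_arm:
  deltas: [0.035,0.003,0,0,0,-0.4,-1,0.071,0.003,0.02,0,0,-0.4,-1,0.071,0.003,0.06,0,0,-0.4,-1,0.071,0.003,0.1,0,0,-0.4,-1,0.071,0.003,0.128,0,0,-0.4,-1,0.071,0.003,0.128,0,0,-0.4,-1,0.071,0.003,0.128,0,0,-0.4,-1]

```text
time: 6.05
tool_pos: [0.594, -0.0148, 0.071]
tcp_rot: [-2.196, -2.246, 0.001]
wrist_force: [0.1, 0.3, -1.2]
width: 0.197
grip_force: 49.4
```

Run:
```python
from h import *
from workcell import readout
s=readout.read_state();print(s['time'],s['width'],s['wrist_force'])
plan(s,(.5957,-.0142,.0394,.4))
```

```text
6.05 0.19669344374557998 [ 0.13806264  0.33405561 -1.17409704]
tcp [ 0.594  -0.0148  0.071 ] yaw 1.29 tz [-0.001 -0.    -1.   ]
[ 0.6  1.8 31.6] [-0.05  0.01  0.89]
```

Call:
jog_arm:
  deltas: [0.001,0.002,0.01,0,0,0.9,-1,0.001,0.002,0.015,0,0,0.9,-1,0.001,0.002,0.02,0,0,0.9,-1,0.001,0.002,0.024,0,0,0.9,-1,0.001,0.002,0.028,0,0,0.9,-1,0.001,0.002,0.031,0,0,0.9,-1,0.001,0.002,0.031,0,0,0.9,-1,0.001,0.002,0.031,0,0,0.9,-1]

```text
time: 6.85
tool_pos: [0.5968, -0.0128, 0.0399]
tcp_rot: [2.212, 2.231, 0.0]
wrist_force: [-0.6, -0.5, -2.1]
width: 0.199
grip_force: 49.5
```

Run:
```python
from h import *
from workcell import readout
s=readout.read_state();print(s['time'],s['width'],s['wrist_force'],s['torque'])
plan(s,(.5957,-.0142,.0394,.4))
```

```text
6.85 0.19897185959088218 [-0.64767042 -0.54801222 -2.10537904] [0.01415335 0.01214331 0.0179237 ]
tcp [ 0.5968 -0.0128  0.0399] yaw 0.49 tz [ 0. -0. -1.]
[-1.4 -1.1  0.5] [0.02 0.01 0.09]
```

Call:
jog_arm:
  deltas: [0,0,0,0,0,0,0,0,0,0,0,0,0,0.2,0,0,0,0,0,0,0.2,0,0,0,0,0,0,0.2,0,0,-0.03,0,0,0,0.2,0,0,-0.07,0,0,0,0.5,0,0,-0.11,0,0,0,1,0,0,-0.15,0,0,0,1]

```text
time: 7.65
tool_pos: [0.5964, -0.0128, 0.1913]
tcp_rot: [2.212, 2.23, -0.0]
wrist_force: [0.9, -0.1, -0.4]
width: 0.999
grip_force: 0.0
```

Call:
jog_arm:
  deltas: [-0.04,0,-0.03,0,0,0,1,-0.07,0,-0.04,0,0,0,1,-0.07,0,-0.04,0,0,0,1,-0.07,0,-0.04,0,0,0,1]

```text
time: 8.05
tool_pos: [0.5972, -0.0832, 0.2301]
tcp_rot: [2.214, 2.228, 0.001]
wrist_force: [-0.0, 0.7, 0.1]
width: 0.998
grip_force: 0.0
```

Run:
```python
from h import *
from workcell import readout,read_camera
c=read_camera("wrist"); pickle.dump(c,open("w4.pkl","wb"))
cv2.imwrite("pics/w4.png",c["color"])
s=readout.read_state();print(s['time'],s['width'],s['q'])
plan(s,(.5,.1,.25,15),(.43,.22,.25,30))
p=[]
for b in blobs(c,"white",amin=8):
  if cv2.contourArea(b)<300: print(b.reshape(-1,2).mean(0),ray(c,b.reshape(-1,2).mean(0),.02).round(4))
for b in blobs(c,"white",amin=1500): print("plate?",rect(c,b,.013))
for b in blobs(c,"orange",amin=100): print("or",b.reshape(-1,2).mean(0),rect(c,b,.049))
```

```text
8.1 1.0005976994021941 [-1.78968413e-01  1.41095554e-01  1.78602765e+00  4.76785538e-04
  1.21540062e+00 -1.86814412e-01]
tcp [ 0.5967 -0.0825  0.2292] yaw 0.44 tz [-0.001  0.001 -1.   ]
[183.2 -95.3 -20.6] [ -0.04  -0.04 -14.56]
[ 303.8 -164.4  -20.5] [ -0.04  -0.05 -29.56]
[280.     292.0625] [[ 0.6328 -0.2347  0.02  ]]
[ 22.         250.51111111] [[ 0.3427 -0.1817  0.02  ]]
[274.  208.7] [[ 0.6228 -0.1301  0.02  ]]
[ 51.95  176.175] [[ 0.3921 -0.0953  0.02  ]]
[301.45 148.45] [[ 0.6487 -0.0649  0.02  ]]
[197.3 148.5] [[ 0.5437 -0.0655  0.02  ]]
[306.84  33.4 ] [[0.6478 0.0404 0.02  ]]
[191.12  33.32] [[0.5429 0.0399 0.02  ]]
plate? [ 5.990e+02 -3.046e+02  2.791e+02  1.550e+01  3.000e-01]
plate? [ 338.7 -130.6  103.8   49.7   -0.5]
plate? [ 5.966e+02 -1.090e+01  7.490e+01  7.370e+01  3.000e-01]
or [251.02298851  93.24137931] [ 5.97e+02 -1.16e+01  2.54e+01  2.35e+01  3.00e-01]
```

View pics/w4.png

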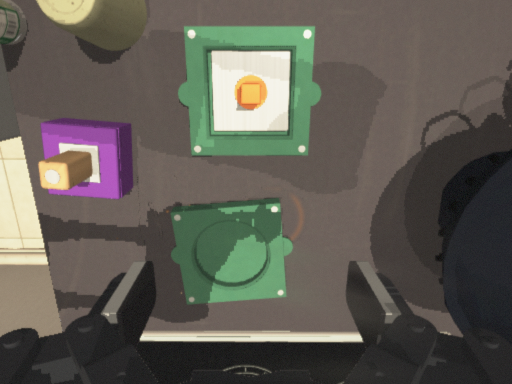

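The wrist view shows the plate flat in the square well, white square centred near (251,92) inside the screws. The offset is under 2 mm. Now for the plunger.

Call:
jog_arm:
  deltas: [0.04,-0.02,-0.03,0,0,-4,1,0.08,-0.04,-0.03,0,0,-8,1,0.12,-0.06,-0.03,0,0,-12,1,0.16,-0.08,-0.03,0,0,-16,1,0.2,-0.11,-0.03,0,0,-20,1,0.24,-0.13,-0.03,0,0,-24,1,0.275,-0.16,-0.03,0,0,-29,1,0.306,-0.187,-0.03,0,0,-33,1]

```text
time: 8.9
tool_pos: [0.4048, 0.2236, 0.2583]
tcp_rot: [-1.48, -2.769, 0.003]
wrist_force: [-0.2, 0.6, 0.6]
width: 1.003
grip_force: 0.0
```

Call:
jog_arm:
  deltas: [0,0,0,0,0,0,1,0,0,0,0,0,0,1,0,0,0,0,0,0,1]

```text
time: 9.2
tool_pos: [0.4076, 0.2214, 0.2591]
tcp_rot: [1.487, 2.767, -0.002]
wrist_force: [-1.3, -0.5, 0.7]
width: 1.002
grip_force: 0.0
```

Run:
```python
from h import *
from workcell import readout,read_camera
c=read_camera("wrist"); pickle.dump(c,open("w5.pkl","wb"))
cv2.imwrite("pics/w5.png",c["color"])
s=readout.read_state();print(s['time'],s['width'],s['q'])
plan(s,(.4,.25,.25,33))
for b in blobs(c,"white",amin=1000): print("w",b.reshape(-1,2).mean(0),rect(c,b,.042))
C=pickle.load(open("c0.pkl","rb"))["top"]
for b in blobs(C,"white",amin=300): print("top",b.reshape(-1,2).mean(0),rect(C,b,.042))
```

```text
9.25 1.0003166132910746 [ 4.43477323e-01 -1.51181837e-01  2.02072576e+00 -7.48571465e-04
  1.27269393e+00 -1.39676044e-01]
tcp [0.408  0.2211 0.2593] yaw 33.42 tz [-0.    -0.001 -1.   ]
[28.5  9.3  9.3] [-0.04  0.04  0.42]
w [270.06358382 359.27745665] [5.778e+02 1.250e+01 6.810e+01 6.610e+01 5.000e-01]
w [ 50.40782123 189.72067039] [254.2  81.1  86.7  39.5 -31.3]
w [105.70512821 212.44230769] [306.2  92.2  86.4  86.4  -0. ]
w [149.67676768 155.46801347] [ 3.122e+02  1.811e+02  8.690e+01  7.460e+01 -3.000e-01]
w [382.4661191  182.45893224] [ 5.557e+02  2.843e+02  3.278e+02  2.092e+02 -1.000e-01]
w [239.48387097  14.47004608] [326.1 326.3  79.4  37.1  33.4]
w [223.08955224  92.62852405] [350.4 262.9  95.9 189.3 -12.6]
w [127.23004695  13.37558685] [235.3 283.5  44.3  51.4  -1.1]
top [336.55801105 354.62983425] [  31.9 -236.1  143.6  124.2    0.4]
top [267.42702703 337.29189189] [5.700e+01 7.000e-01 1.974e+02 3.147e+02 2.000e-01]
top [333.47307692 290.86923077] [ 210.3 -224.1  110.   197.1   -3.8]
top [266.51538462 273.11538462] [265.4 -17.6  89.3  99.7   1.4]
top [201.30092593 278.82407407] [238.9 179.7 136.9 118.3   0. ]
top [337.7654321  232.59259259] [ 401.6 -222.5   72.8   72.7  -26.3]
top [182.88 230.72] [395.7 249.5  71.2  70.9  33.6]
top [429.58181818 111.27272727] [ 791.5 -509.6   58.   127.6   41.7]
top [408.98928571 167.1202381 ] [ 6.305e+02 -4.529e+02  4.334e+02  2.988e+02  2.000e-01]
top [179.95960832 151.1750306 ] [ 6.714e+02  3.328e+02  4.701e+02  4.278e+02 -2.000e-01]
top [122.77022654  98.11326861] [7.760e+02 4.316e+02 2.189e+02 2.735e+02 4.000e-01]
top [121.81704782  55.78794179] [950.1 477.3  95.3 711.4   0. ]
top [46.67934783 25.05434783] [ 1.0581e+03  7.2210e+02  2.9190e+02  9.9600e+01 -1.0000e-01]
top [165.41470588  21.16911765] [ 1.0773e+03  3.4060e+02  4.0650e+02  1.3990e+02 -1.0000e-01]
```

View pics/w5.png

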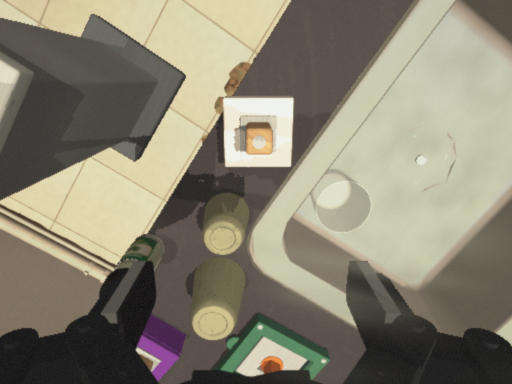

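The wrist view shows the white plunger block with corners (224,97), (293,97), (292,166) and (225,166), square to the image. The handle's top circle is at (260,142). The beakers are at (223,238) and (214,322), the jar is near (140,250), and all are upright.

Run:
```python
from h import *
from workcell import readout
c=pickle.load(open("w5.pkl","rb")); m=mask(c,"white"); r=np.zeros_like(m); r[90:172,216:300]=255
k=max(cv2.findContours(m&r,cv2.RETR_EXTERNAL,cv2.CHAIN_APPROX_NONE)[0],key=cv2.contourArea); print(rect(c,k,.042),cv2.boundingRect(k))
p=ray(c,[[224,97],[293,97],[292,166],[225,166]],.042);print(p.mean(0),np.linalg.norm(p-np.roll(p,1,0),axis=1),ray(c,[259.5,142],.09))
plan(readout.read_state(),(.3963,.2494,.12,33.5))
```

```text
[391.5 253.6  75.8  76.   33.4] (216, 90, 78, 77)
[0.3966673  0.25304329 0.042     ] [0.06944483 0.06758894 0.06946356 0.07010702] [[0.39706685 0.25211305 0.09      ]]
tcp [0.408  0.2211 0.2593] yaw 33.42 tz [-0.    -0.001 -1.   ]
[ 30.1   5.9 139.3] [-0.04  0.04 -0.08]
```

Call:
jog_arm:
  deltas: [0.032,0.0075,0.03,0,0,0,1,0.032,0.0075,0.07,0,0,0,1,0.032,0.0075,0.11,0,0,0,1,0.032,0.0075,0.14,0,0,0,1,0.032,0.0075,0.155,0,0,0,1,0.032,0.0075,0.155,0,0,0,1,0.032,0.0075,0.155,0,0,0,1]

```text
time: 9.95
tool_pos: [0.3971, 0.2517, 0.1048]
tcp_rot: [1.49, 2.765, -0.001]
wrist_force: [0.7, -0.6, 0.2]
width: 1.0
grip_force: 0.0
```

Run:
```python
from h import *
from workcell import readout,read_camera
c=read_camera("wrist"); cv2.imwrite("pics/w6.png",c["color"]); pickle.dump(c,open("w6.pkl","wb"))
s=readout.read_state()
print(s["time"],proj(c,[[.3966,.252,.09],[.3966,.252,.042]]))
plan(s,(.3966,.252,.067,33.5))
```

```text
10.0 [[249.30594987 264.24634816]
 [249.54265486 223.31171836]]
tcp [0.3977 0.2523 0.1057] yaw 33.39 tz [ 0.002  0.    -1.   ]
[ 0.4 -1.2 38.7] [ 0.1   0.03 -0.11]
```

View pics/w6.png

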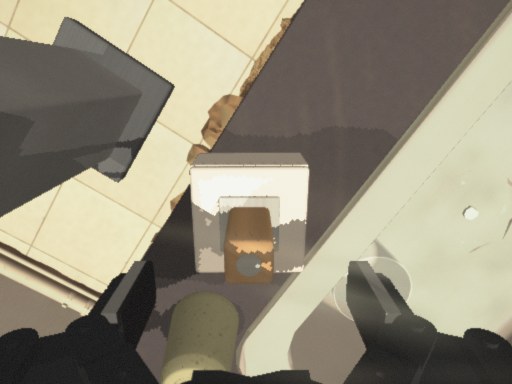

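The handle top is seen at (249,264), exactly as predicted, so I'll descend and grip.

Call:
jog_arm:
  deltas: [0,-0.001,0.025,0,0,0,1,0,-0.001,0.039,0,0,0,1,0,-0.001,0.039,0,0,0,1,0,-0.001,0.039,0,0,0,-1,0,-0.001,0.039,0,0,0,-1,0,-0.001,0.039,0,0,0,-1,0,-0.001,0.039,0,0,0,-1,0,-0.001,0.039,0,0,0,-1]
  squeeze: 70

```text
time: 10.8
tool_pos: [0.3961, 0.2521, 0.0667]
tcp_rot: [1.487, 2.766, 0.002]
wrist_force: [-1.8, -1.6, 4.1]
width: 0.273
grip_force: 69.7
```

Call:
jog_arm:
  deltas: [0,0,0,0,0,0,-1,0,0,0,0,0,0,-1,0,0,0,0,0,0,-1]

```text
time: 11.1
tool_pos: [0.3961, 0.2521, 0.0667]
tcp_rot: [1.487, 2.766, 0.001]
wrist_force: [-0.6, -0.8, 5.7]
width: 0.275
grip_force: 69.7
```

Run:
```python
from h import *
from workcell import readout
s=readout.read_state()
plan(s,(.4,.25,.24,33.5),(.5,.12,.24,15),(.596,-.013,.24,.4))
```

```text
tcp [0.3961 0.2521 0.0667] yaw 33.48 tz [ 0.001  0.    -1.   ]
[  -4.     2.3 -173.3] [ 0.08  0.03 -0.02]
[-167.6   14.  -173.2] [ 0.08  0.02 18.48]
[-331.5   20.7 -173.1] [8.000e-02 1.000e-02 3.308e+01]
```

Call:
jog_arm:
  deltas: [0,0,-0.02,0,0,0,-1,0,0,-0.06,0,0,0,-1,0,0,-0.1,0,0,0,-1,0,0,-0.14,0,0,0,-1,-0.01,0,-0.173,0,0,0,-1,-0.05,0.003,-0.173,0,0,5,-1,-0.09,0.006,-0.173,0,0,10,-1,-0.13,0.01,-0.173,0,0,14,-1]

```text
time: 11.9
tool_pos: [0.4755, 0.1479, 0.2384]
tcp_rot: [1.816, 2.563, -0.001]
wrist_force: [0.7, 1.3, -3.3]
width: 0.271
grip_force: 69.5
```

Run:
```python
from h import *
from workcell import readout
s=readout.read_state(); print(s["width"],s["grip_force"])
plan(s,(.596,-.013,.24,.4))
```

```text
0.2713698408538573 69.51808333396912
tcp [0.4755 0.1479 0.2384] yaw 19.35 tz [-0. -0. -1.]
[-191.7   60.4   -1.6] [-1.000e-02  1.000e-02  1.895e+01]
```

Call:
jog_arm:
  deltas: [-0.04,0.012,0,0,0,4,-1,-0.08,0.024,0,0,0,8,-1,-0.12,0.037,0,0,0,12,-1,-0.155,0.049,0,0,0,16,-1,-0.18,0.057,0,0,0,19,-1,-0.192,0.06,0,0,0,19,-1,-0.192,0.06,0,0,0,19,-1,-0.192,0.06,0,0,0,19,-1]

```text
time: 12.7
tool_pos: [0.5951, -0.0114, 0.238]
tcp_rot: [-2.21, -2.23, 0.001]
wrist_force: [-0.0, 0.4, -3.9]
width: 0.272
grip_force: 69.5
```

Run:
```python
from h import *
from workcell import readout,read_camera
W=read_camera("wrist"); S=read_camera("scene"); pickle.dump((W,S),open("w7.pkl","wb"))
a=S["color"][90:330,180:400]; a=cv2.resize(a,(520,567),interpolation=cv2.INTER_CUBIC); b=W["color"][100:384,180:330]; b=cv2.resize(b,(280,530)); b=cv2.copyMakeBorder(b,0,37,0,0,cv2.BORDER_CONSTANT)
cv2.imwrite("pics/p7.png",np.hstack([a,b]))
s=readout.read_state(); print(s["width"],s["grip_force"])
plan(s,(.596,-.013,.1255,.4))
```

```text
0.27154050715097966 69.51281189918518
tcp [ 0.5952 -0.0108  0.2386] yaw 0.57 tz [-0.001  0.    -1.   ]
[ -2.2   0.9 113.1] [-0.04 -0.02  0.17]
```

View pics/p7.png

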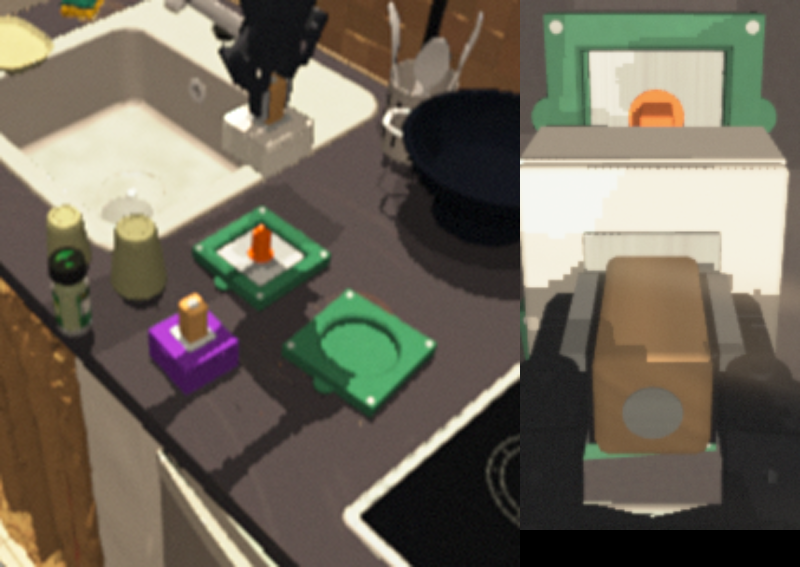

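The composite shows the plunger level and square above the mould, the plate still seated, and the beakers and jar standing. The far top edge is at wrist row 187, the lower edge at row 168, and the handle circle at (251,321).

Run:
```python
from h import *
W,S=pickle.load(open("w7.pkl","rb")); g=cv2.cvtColor(W["color"],cv2.COLOR_BGR2GRAY)
zt=.2386-.0667
r=g[195:205].mean(0); print("row200 edges",[i for i in range(150,345) if abs(r[i+1]-r[i-1])>50])
print(ray(W,[250.7,320.8],zt+.09), ray(W,[250,187.4],zt+.042), ray(W,[250,168.1],zt))
m=mask(W,"white"); xs=np.where(m[200]>0)[0]; xs=xs[(xs>150)&(xs<345)]; print(xs.min(),xs.max(), ray(W,[[xs.min(),200],[xs.max()+1,200]],zt+.042))
```

```text
row200 edges [177, 178, 322, 323, 324]
[[ 0.59528653 -0.01136427  0.2619    ]] [[0.59459642 0.02471666 0.2139    ]] [[0.59446761 0.02325188 0.1719    ]]
178 323 [[0.56055726 0.01816332 0.2139    ]
 [0.62965015 0.01876745 0.2139    ]]
```

Call:
jog_arm:
  deltas: [-0.002,0.0005,0.03,0,0,0,-1,-0.002,0.0005,0.06,0,0,0,-1,-0.002,0.0005,0.085,0,0,0,-1,-0.002,0.0005,0.1,0,0,0,-1,-0.002,0.0005,0.108,0,0,0,-1,-0.002,0.0005,0.112,0,0,0,-1,-0.002,0.0005,0.112,0,0,0,-1,-0.002,0.0005,0.112,0,0,0,-1]

```text
time: 13.6
tool_pos: [0.5978, -0.0141, 0.1284]
tcp_rot: [2.21, 2.229, 0.003]
wrist_force: [-0.2, 0.3, -2.4]
width: 0.273
grip_force: 69.5
```

Call:
jog_arm:
  deltas: [0,0,0,0,0,0,-1,0,0,0,0,0,0,-1,0,0,0,0,0,0,-1,0,0,0,0,0,0,-1]

```text
time: 14.0
tool_pos: [0.5968, -0.0141, 0.1272]
tcp_rot: [2.212, 2.23, 0.001]
wrist_force: [-0.7, 0.2, -3.2]
width: 0.272
grip_force: 69.5
```

Run:
```python
from h import *
from workcell import readout,read_camera
S=read_camera("scene"); a=S["color"][130:310,180:380]; cv2.imwrite("pics/p8.png",cv2.resize(a,(660,594),interpolation=cv2.INTER_CUBIC))
s=readout.read_state(); print(s["time"],s["width"],s["grip_force"],s["wrist_force"],s["joint_vel"].round(3))
plan(s,(.5957,-.013,.1267,.4))
```

```text
14.05 0.2728438683607995 69.47571516036987 [-0.1691533   0.10187494 -4.03482266] [ 0.     0.003  0.002  0.     0.001 -0.001]
tcp [ 0.5967 -0.0141  0.1271] yaw 0.47 tz [ 0.001 -0.    -1.   ]
[ 1.2 -1.   0.4] [0.03 0.01 0.07]
```

View pics/p8.png

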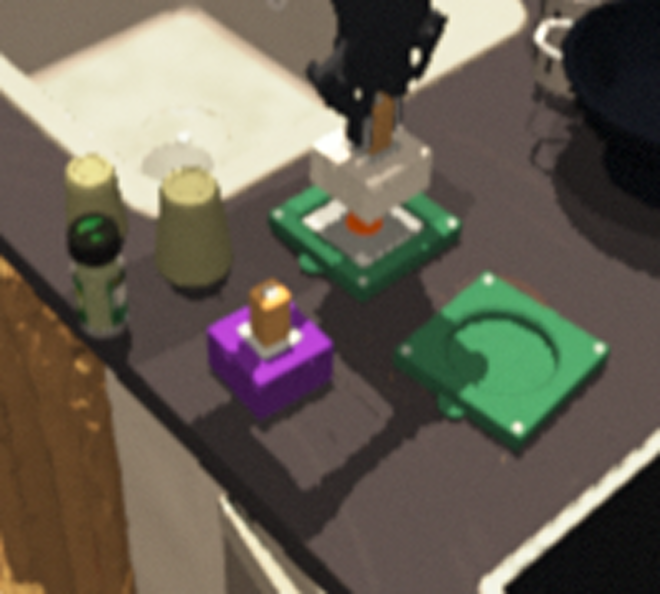

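The plunger hovers level over the seated plate at (370,175), clear of both plate and mould, and everything else is standing. I'll make a 1 mm trim and hand in.

Call:
jog_arm:
  deltas: [0.001,-0.001,0,0,0,0,-1,0.001,-0.001,0,0,0,0,-1,0.001,-0.001,0,0,0,0,-1,0.001,-0.001,0,0,0,0,-1,0.001,-0.001,0,0,0,0,-1,0.001,-0.001,0,0,0,0,-1]

```text
time: 14.65
tool_pos: [0.5957, -0.0131, 0.1269]
tcp_rot: [2.212, 2.23, 0.0]
wrist_force: [0.6, 0.4, -3.5]
width: 0.275
grip_force: 69.5
```

```bash
python3 -c "
from workcell import readout,finish_job
s=readout.read_state(); print(s['tool_pos'],s['joint_vel'].round(3)); print(finish_job())"
```

```text
[ 0.5956914  -0.0130905   0.12692301] [-0.     0.    -0.001  0.001 -0.001 -0.001]
the job is handed in; nothing more can be done
None
```

The job is handed in at about 15 s, with no verdict returned: the plate is seated and released in the square well, and the plunger is held level about 11 mm above the post, centred to within about 2 mm by my measurements, with the beakers and jar still standing.

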